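# Open the two-button dry box of reference blocks

### The arm

A 6-joint arm with a two-finger parallel gripper is mounted at the origin on a cart in front of the work surface, level with it; the furniture and walls round the work are solid. World frame = base frame: x ahead of the robot, y to its left, z up, the work surface at z = 0. Lengths are in m, angles in degrees, forces in N, time in s.
With the tool pointing down it reaches from about 0.3 to 0.75 m from the base axis. Payload 8.5 kg.
Tool frame: the origin (TCP) lies between the finger pads; the fingertips stand env.finger_overhang ahead of it and the grasp point (between the pads) lies 2 mm behind it (env.finger_overhang is the distance from the TCP to the fingertips, in m); z points along the fingers, y is the line along which they close (so a half turn about z gives the same grasp; the last joint's range is limited). The gripper opens to 85 mm and grips with 20 to 120 N. Pads are 22 mm wide; open, the fingers measure 114 mm over their backs; the gripper's body (76 mm by 85 mm) begins 54 mm behind the grasp point. The pads swing forward as they close: fully open they stand 13 mm farther back than shut.
Start: joints at [51.606, 21.807, 74.336, -0, 83.858, -12.336], TCP at [0.242, 0.494, 0.248] pointing down, gripper open.
Joint ranges: [-178.18, 178.18], [-50.72, 133.34], [12.68, 142.11], [-81.47, 261.47], [9.98, 163.14], [-165.26, 165.26]. Speed limits (degrees/s): [136.94, 136.94, 180, 180, 180, 180].

### API

Orientations are given as a 3x3 rotation matrix whose columns are the frame's x, y, z axes.
In Python, from rig import env gives the robot as it stands. The module is installed in compiled form; this text tells all that it offers.
- The arm moves only by the tool jog_arm, never from a script. Its arguments are lists of equal length, an entry for each row: "hand": the finger opening in m, from 0 to 0.0854; "travel": the shift along the world's x, y, z in m, a list of three; "yaw": the turn about the world's z in rad. A call has exactly 5 rows; each row shifts and turns the commanded pose from where the row before left it; what a row does not reach is not made up. A row lasts 1/8 s, in which the tool goes at most 62.5 mm and 10.7 degrees, less where a joint would pass 70% of its speed; a pose out of reach is approached as far as the arm can. A call is refused whole if a number of a shift passes 0.0625 or a number of a turn 0.188, either way. A call with a gripper value outside its range is refused whole. The fingers move at their own pace and stop on an object; "grip_force" is the grip in N (left out, the last holds). Time passes only in rows, so rows that do not move let the fingers close, or fill a call up. It gives the time, the measured TCP pose, the force, the opening and the grip force at its end, in the units of the state.
- env.observe(): the state, without advancing time (a new reading comes with each control period).
- env.get_image(name): name is "scene" or "side" or "wrist"; returns the picture (400x640x3 uint8, red, green, blue); there is no depth.
- env.calibration(name): a dict with "fx", "fy", "cx", "cy" (pixels), "position" and "rotation" of the camera in the world; the wrist camera has in their place "hand_eye" (4x4, takes a point from camera to tool coordinates, whose origin is the TCP and whose axes are the flange's). Camera axes: x right, y down, z forward; pixel columns grow to the right and rows downward; lengths in m; the calibration is good to about 2 mm. A picture is of the moment at which its call begins: read the wrist's pose just before it. calibration takes no time and is no camera call.
- env.close_job(): hands the job in; it is judged then, once.
The state is a dict: "time_s": time; "q": joint angles; "qvel": joint speeds; "joint_efforts": joint torques, N m; "position": TCP position; "tool_rot": TCP orientation; "ft_force": force on the tool from outside, world axes, zero at the start; "wrist_torque": the same for the moment, N m; "grip_width": finger opening in m; "gripper_force": force on a finger pad.
Only numpy, scipy, OpenCV 4.12 (cv2) and the standard library are available. Lean on these libraries where they do the work, as an engineer would, in place of code of your own. Each camera call takes 0.05 s, during which the arm holds its last target. There are 200 camera calls.

### The job

Open the closed grey dry box so that the hardness reference blocks in it can be reached: put one fingertip on each of the two catch buttons, press both right down together and keep them down until the lid has lifted clear of its catches. Then let go of the buttons and gently push the lid back with the fingers until it rests wide open against its stop. Do not grip the lid or pick anything up; leave the blocks in the box and the things around it where they are.

Things in the scene. Friction and masses are not known exactly. Their poses are not given: they have to be found in the camera images.
- dry_box: Low grey plastic box, 172 mm deep (x), 200 wide (y), 50 high, closed by a hinged lid that adds 18 mm. It stands fast on rubber feet. Origin: centre of its underside; x points away from the catch side, z up. The near strip (x -0.086 to -0.041 m, top z 0.050) is a fixed rail with the two buttons; the lid covers the rest. Two round reference blocks lie in foam inside.
- left_button_top (a point): Centre of the top of the left (+y of the box) catch button: black, round, 18 mm across, at x -0.066, y +0.030 m in the box frame, top at z 0.063 m when up; goes straight down. The collar round it is 25 mm across, its rim at z 0.053 m.
- right_button_top (a point): The same for the right catch button, at x -0.066, y -0.030 m in the box frame: the two are 60 mm apart along the box's y.
- left_button (a joint): Travel of the left button, m: 0 up, 0.007 right down. A spring pushes it back up: about 2 N to start, 5 N right down. It draws a bolt off the lid's catch; the bolt is clear from about 0.0045 and snaps back when the button is let go.
- right_button (a joint): Travel of the right button, as the left. The lid stays shut unless both bolts are drawn at the same time; a bolt let go before the lid has risen about 10 mm at its front edge catches it again.
- lid (a joint): Lid angle, rad: 0 shut, 1.9 wide open on its stop. With both bolts drawn a damped spring lifts it, about 0.2 rad/s at first (clear of the catches from 0.07), until after some 6 s it stands at about 0.95, also with the buttons let go. From there it swings freely (250 g): past upright (1.57) it falls back onto its stop; let go before, it drops back to 0.95.
- lid_hinge (a point): Middle of the hinge line (along the box's y) at the far rim: x +0.080, z +0.050 m in the box frame. The hinge is 120 mm behind the front edge of the lid.
- lid_front_edge (a point): Middle of the lower front edge of the lid, the edge to push on, 120 mm from the hinge line. The lid is 200 mm wide and 18 mm deep, hollow below, with 4 mm walls; two small steel strikers hang 13 mm below this edge and up to 10 mm in front of it, 30 mm to each side of the middle.
- ref_block_1: Round steel reference block, 64 mm across, 12 mm thick, in the left recess of the foam inside the box; origin: centre of its underside. To be left there.
- ref_block_2: Round steel reference block, 60 mm across, 10 mm thick, in the right recess. To be left there.
- slug_5: Sawn steel round, 34 mm across, 22 mm high, on the bench left of the box; origin: centre of its underside. A bystander.
- parallel: Ground steel bar, 80 x 16 x 24 mm, on the bench left of the box; origin: centre of its underside. A bystander.
- loupe: Black hand magnifier lying flat on the bench right of the box, 122 mm long, 56 mm wide, 13 mm high; origin: centre of its underside. A bystander.

How it is judged (in metres and radians):
On the way, in this order (a step that is already met when the one before it is completed fails the run):
1. both catch buttons are pressed at the same time, each by a finger (value of joint each of left_button, right_button above 0.003 m and contact force between the fingers and left_button above 0.5 N and contact force between the fingers and right_button above 0.5 N), for 0.05 s.
2. the lid has lifted clear of its catches while the fingers still keep both buttons down (value of joint lid above 0.075 rad and value of joint each of left_button, right_button above 0.004 m and contact force between the fingers and left_button above 0.5 N and contact force between the fingers and right_button above 0.5 N), for 0.05 s.
3. the fingers push the lid on beyond where its spring leaves it (value of joint lid above 1.1 rad and contact force between the fingers and lid above 0.1 N).
At the end, for the whole second after the job is handed in: The lid rests open against its stop (over 1.8 rad) and is still, both buttons are up again (within 1.5 mm), the two blocks lie in their recesses (within 10 mm), and the slug, the bar and the magnifier are within 20 mm of where they stood (value of joint lid above 1.8 rad and velocity of joint lid between -0.05 and 0.05 rad/s and value of joint each of left_button, right_button below 0.0015 m and z of each of ref_block_1, ref_block_2 in the frame of dry_box below 0.03 m and distance of each of ref_block_1, ref_block_2 from where it was at the start of the episode below 0.01 m and distance of each of slug_5, parallel, loupe from where it was at the start of the episode below 0.02 m); the robot touches nothing.
It fails at once if a reference block is lifted or pushed out of its recess (distance of any of ref_block_1, ref_block_2 from where it was at the start of the episode above 0.01 m).
It fails at once if the slug, the bar or the magnifier is picked up or pushed more than 20 mm (distance of any of slug_5, parallel, loupe from where it was at the start of the episode above 0.02 m).
It fails at once if the lid is gripped or forced (fingers on it with over 25 N) (contact force between the fingers and lid above 25 N).
It also fails if it takes over 48 s, if anything falls off the work surface, if the arm or the gripper's body presses on something with over 40 N, if the wrist force passes 120 N, or if a joint passes its speed limit or range.

## Working session

There is one attempt and no reset: what is moved stays moved. The work goes in short steps, Python scripts to look and compute and a tool call to move; the robot and the scene stay as the last step left them, time stands still between calls to the robot, and variables do not carry over. Pictures are saved under pics/ and viewed, at most 10 in all, crops included, and the job is handed in when it is done.

Besides the shell and the picture viewer there is one more tool, called after ">>>" as name([rows], argument=value, ...), one row to a line, values as JSON. jog_arm: Moves the arm, as the interface text tells. Its arguments: {"type":"object","properties":{"hand":{"type":"array"},"travel":{"type":"array"},"yaw":{"type":"array"},"grip_force":{"type":"number"}},"required":["hand","travel","yaw"]}

```bash
mkdir -p pics
python3 - <<'E'
from rig import env
import cv2
s=env.observe();print(s['time_s'],s['position'],s['tool_rot'],s['grip_width'],env.finger_overhang)
for n in("scene","side","wrist"):
    cv2.imwrite(f"pics/{n}0.png",env.get_image(n)[:,:,::-1]);print(n,env.calibration(n))
E
```

```text
0.0 [0.24143174 0.49387113 0.24771377] [[-8.98337970e-01  4.39304054e-01 -9.16775917e-04]
 [ 4.39304895e-01  8.98337288e-01 -1.15149081e-03]
 [ 3.17719411e-04 -1.43717206e-03 -9.99998917e-01]] 0.08508495079498923 0.017
scene {'fx': 375.14484832961944, 'fy': 375.14484832961944, 'cx': 317.48878790071376, 'cy': 192.8596817529712, 'position': array([0.23112719, 0.46475721, 0.70337095]), 'rotation': array([[-0.8160679 , -0.44302741,  0.37116021],
       [-0.57763952,  0.60395663, -0.54915297],
       [ 0.01912515, -0.66254291, -0.74877975]])}
side {'fx': 431.5644075626944, 'fy': 431.5644075626944, 'cx': 318.72596314305, 'cy': 203.7117165132542, 'position': array([ 0.13784036, -0.59126119,  0.57245687]), 'rotation': array([[ 0.83643895, -0.32961747,  0.43786095],
       [-0.54794845, -0.48682647,  0.68025913],
       [-0.01106299, -0.80892046, -0.587814  ]])}
wrist {'fx': 314.5638412399252, 'fy': 314.5638412399252, 'cx': 319.7326270805245, 'cy': 199.4707378902844, 'hand_eye': array([[ 1.18618578e-03, -9.51099387e-01, -3.08882743e-01,
         7.90476511e-02],
       [ 9.99999294e-01,  1.10707302e-03,  4.31388543e-04,
        -4.31387542e-06],
       [-6.83376298e-05, -3.08883036e-01,  9.51100029e-01,
        -1.25137931e-01],
       [ 0.00000000e+00,  0.00000000e+00,  0.00000000e+00,
         1.00000000e+00]])}
```

View pics/scene0.png

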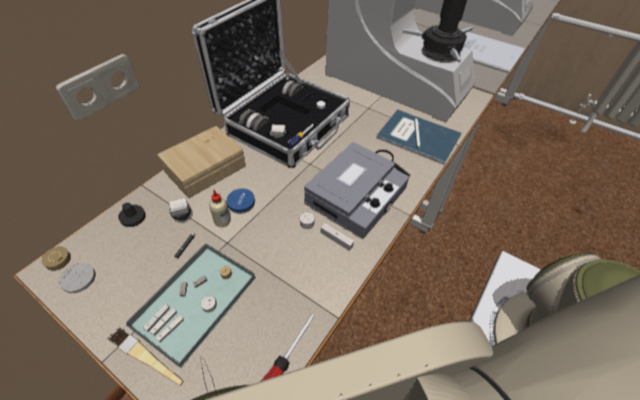

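View pics/side0.png

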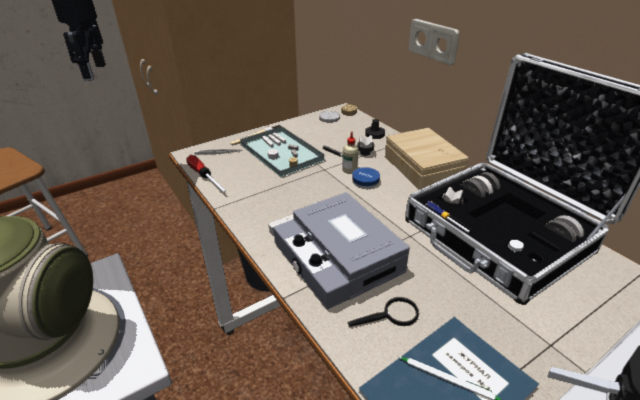

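The closed box is in both views: buttons near (299,241) and (316,260) in side, and near (390,187) and (374,203) in scene. I'll enlarge both crops.

Run:
```python
import cv2,numpy as np
a=cv2.imread("pics/side0.png")[190:310,260:420];b=cv2.imread("pics/scene0.png")[135:255,295:415]
r=lambda i,k:cv2.resize(i,None,fx=k,fy=k,interpolation=cv2.INTER_CUBIC)
c=np.hstack([r(a,2.8),r(b,2.8)]);cv2.imwrite("pics/crop0.png",c);print(c.shape)
```

```text
(336, 784, 3)
```

View pics/crop0.png

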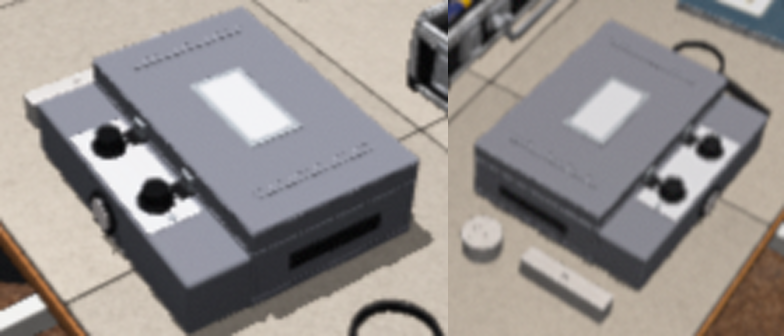

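```bash
cat > h.py <<'E'
import numpy as np
from rig import env
def proj(c,P,R=None,t=None):
    C=env.calibration(c)
    if c=="wrist":
        H=C['hand_eye'];Rw=R@H[:3,:3];p=t+R@H[:3,3]
    else: Rw,p=C['rotation'],C['position']
    q=(np.atleast_2d(P)-p)@Rw
    return np.c_[C['fx']*q[:,0]/q[:,2]+C['cx'],C['fy']*q[:,1]/q[:,2]+C['cy']]
def world(p,B):
    c,s=np.cos(p[2]),np.sin(p[2]);B=np.atleast_2d(B)
    return np.c_[p[0]+c*B[:,0]-s*B[:,1],p[1]+s*B[:,0]+c*B[:,1],B[:,2]+(p[3] if len(p)>3 else 0)]
E
python3 - <<'E'
from h import *
from scipy.optimize import least_squares
LB,RB=(-.066,.03,.063),(-.066,-.03,.063)
obs={"side":[(LB,108,132),(RB,157,187),((-.04,.1,.068),95,60),((-.04,-.1,.068),252,240),((-.086,.1,.05),40,104),((-.086,-.1,.05),190,290)],
"scene":[(LB,673-448,186),(RB,711-448,143),((-.04,.1,.068),600-448,222),((-.04,-.1,.068),724-448,80),((-.086,-.1,.05),768-448,115),((-.086,.1,.05),640-448,265)]}
off={"side":(260,190),"scene":(295,135)}
D={k:(np.array([o[0] for o in v]),np.array([(o[1]/2.8+off[k][0],o[2]/2.8+off[k][1]) for o in v])) for k,v in obs.items()}
for use in(["side"],["scene"],["side","scene"]):
    f=lambda p:np.concatenate([(proj(k,world(p,D[k][0]))-D[k][1]).ravel() for k in use])
    r=least_squares(f,[.5,-.1,0,0],loss='soft_l1');print(use,r.x.round(4),np.degrees(r.x[2]));print(f(r.x).reshape(-1,2).round(1).tolist())
    print(world(r.x,[LB,RB]))
E
```

```text
['side'] [ 0.4973 -0.0995 -0.0521 -0.0044] -2.9856270379124843
[[0.9, 0.9], [-0.3, 0.7], [0.2, 0.2], [0.9, -0.8], [-0.7, -0.7], [-1.0, -0.2]]
[[ 0.43292912 -0.06609295  0.05858823]
 [ 0.42980399 -0.12601151  0.05858823]]
['scene'] [ 0.4942 -0.0923 -0.0275 -0.0005] -1.5752751213875984
[[-0.1, 0.2], [-0.4, -0.0], [-0.8, -0.2], [0.3, -0.3], [-0.1, 0.6], [2.0, -0.1]]
[[ 0.42909146 -0.06053525  0.06251943]
 [ 0.42744204 -0.12051258  0.06251943]]
['side', 'scene'] [ 0.4972 -0.098  -0.044  -0.0057] -2.522342693738903
[[0.4, 1.2], [-0.5, 0.9], [-0.5, 0.6], [0.8, -0.9], [-1.3, -0.3], [-1.0, -0.1], [-0.7, -0.3], [-0.7, -0.1], [-1.6, -1.2], [0.4, -0.2], [-0.3, 0.9], [0.9, -1.0]]
[[ 0.43253595 -0.06508411  0.05732924]
 [ 0.42989541 -0.12502597  0.05732924]]
```

>>> jog_arm([
  [0.019,-0.058,0],
  [0.019,-0.058,0],
  [0.019,-0.058,0],
  [0.019,-0.058,0],
  [0.019,-0.058,0],
], hand=[0.046,0.046,0.046,0.046,0.046], yaw=[0.041,0.041,0.041,0.041,0.041])

```text
time_s: 0.78
position: [0.3367, 0.2023, 0.2483]
tool_rot: [[-0.969, 0.245, 0.0], [0.245, 0.969, -0.0], [-0.0, 0.0, -1.0]]
ft_force: [1.8, 0.3, -0.1]
grip_width: 0.0458
gripper_force: 0.0
```

>>> jog_arm([
  [0.019,-0.058,-0.01],
  [0.019,-0.058,-0.01],
  [0.019,-0.058,-0.01],
  [0.019,-0.058,-0.01],
  [0.019,-0.058,-0.01],
], hand=[0.046,0.046,0.046,0.046,0.046], yaw=[0.041,0.041,0.041,0.041,0.041])

```text
time_s: 1.4
position: [0.4318, -0.088, 0.198]
tool_rot: [[-0.999, 0.044, 0.0], [0.044, 0.999, 0.0], [-0.0, 0.0, -1.0]]
ft_force: [1.7, 0.6, -0.4]
grip_width: 0.046
gripper_force: 0.0
```

>>> jog_arm([
  [0,-0.008,0],
  [0,0,0],
  [0,0,0],
  [0,0,0],
  [0,0,0],
], hand=[0.046,0.046,0.046,0.046,0.046], yaw=[0,0,0,0,0])

```text
time_s: 2.02
position: [0.4316, -0.0932, 0.1985]
tool_rot: [[-0.999, 0.044, 0.0], [0.044, 0.999, -0.0], [-0.0, -0.0, -1.0]]
ft_force: [0.8, -0.0, 0.3]
grip_width: 0.0459
gripper_force: 0.0
```

Run:
```python
from h import *
import cv2
s=env.observe();print(s['time_s'],s['position'],s['tool_rot'],s['grip_width'],s['ft_force'])
im=env.get_image("wrist")[:,:,::-1].copy();np.savez("w1",R=s['tool_rot'],t=s['position'])
cv2.imwrite("pics/w1.png",im)
P=world([.496,-.096,-.044],[(-.066,.03,.063),(-.066,-.03,.063),(-.04,.1,.068),(-.04,-.1,.068)])
print(proj("wrist",P,s['tool_rot'],s['position']))
```

```text
2.025 [ 0.43156004 -0.09324575  0.19852598] [[-9.99048131e-01  4.36201229e-02  3.40895884e-04]
 [ 4.36200703e-02  9.99048179e-01 -1.60364115e-04]
 [-3.47566514e-04 -1.45341567e-04 -9.99999929e-01]] 0.04589361031954397 [ 0.77593011 -0.02319535  0.2663082 ]
[[354.5168462  191.65929534]
 [285.09182087 191.55314034]
 [434.07046265 221.9069197 ]
 [205.416581   221.56483024]]
```

View pics/w1.png

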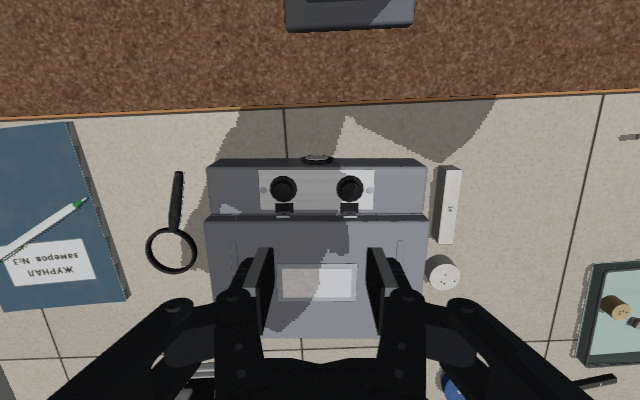

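Wrist view: the right button is near (283,188), the left near (350,188), and the lid's front edge is at row ~217. I'll refine by segmenting the buttons' round silhouettes and refitting.

Run:
```python
from h import *
import cv2
from scipy.optimize import least_squares
im=cv2.imread("pics/w1.png");d=np.load("w1.npz");R,t=d['R'],d['t']
x,y=195,150;c=im[y:y+85,x:x+245]
k=cv2.resize(c,None,fx=3.2,fy=3.2,interpolation=cv2.INTER_CUBIC);k=np.clip(k.astype(float)*1.5+25,0,255).astype('uint8')
cv2.imwrite("pics/w1c.png",k)
```

```text
(no output)
```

View pics/w1c.png

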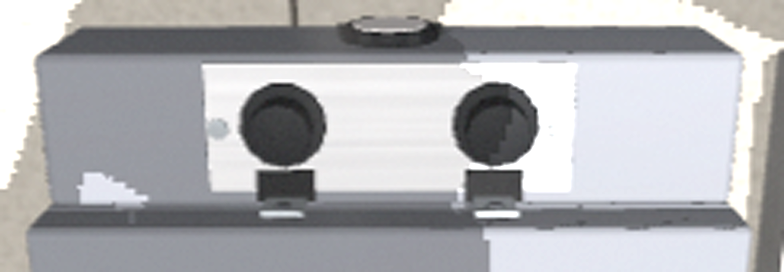

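Run:
```python
from h import *
from scipy.optimize import least_squares
d=np.load("w1.npz");R,t=d['R'],d['t']
o=[((-.066,.03,.053),495.5,124.5),((-.066,-.03,.053),282.5,125),((-.086,.1,.05),741,54),((-.086,-.1,.05),38,57),((-.04,.1,.068),750,226),((-.04,-.1,.068),31,228)]
B=np.array([a[0] for a in o]);uv=np.array([(a[1]/3.2+195,a[2]/3.2+150) for a in o])
for z in(0,1):
    f=lambda p:(proj("wrist",world(p if z else [*p[:3],0],B),R,t)-uv).ravel()
    r=least_squares(f,[.5,-.1,0,0]);p=r.x;print(p.round(4),f(p).reshape(-1,2).round(1).tolist())
    print(world(p,[(-.066,.03,.063),(-.066,-.03,.063),(-.066,0,.063)]).round(4))
```

```text
[ 0.4965 -0.0984 -0.0384  0.    ] [[0.4, 0.1], [-0.0, 0.2], [3.2, -0.9], [-3.2, -0.9], [1.7, 1.4], [-2.1, 1.6]]
[[ 0.4317 -0.0659  0.063 ]
 [ 0.4294 -0.1258  0.063 ]
 [ 0.4306 -0.0958  0.063 ]]
[ 0.4982 -0.0985 -0.0385 -0.0063] [[-0.3, -0.1], [0.7, 0.0], [0.6, -0.5], [-0.7, -0.6], [-0.9, 0.5], [0.6, 0.7]]
[[ 0.4334 -0.066   0.0567]
 [ 0.4311 -0.126   0.0567]
 [ 0.4323 -0.096   0.0567]]
```

>>> jog_arm([
  [-0.001,-0.002,-0.025],
  [0,0,-0.025],
  [0,0,-0.025],
  [0,0,-0.025],
  [0,0,-0.008],
], hand=[0.046,0.046,0.046,0.046,0.046], yaw=[0.004,0,0,0,0])

```text
time_s: 2.7
position: [0.4302, -0.0956, 0.0894]
tool_rot: [[-0.999, 0.041, -0.002], [0.041, 0.999, 0.001], [0.002, 0.001, -1.0]]
ft_force: [0.2, -0.6, 0.7]
grip_width: 0.0457
gripper_force: 0.0
```

Run:
```python
from h import *
import cv2
s=env.observe();print(s['time_s'],s['position'],s['tool_rot'],s['grip_width'],s['ft_force'])
a=env.get_image("side")[190:310,240:400,::-1];b=env.get_image("scene")[135:255,295:415,::-1]
r=lambda i:cv2.resize(i,None,fx=2.8,fy=2.8,interpolation=cv2.INTER_CUBIC)
cv2.imwrite("pics/c2.png",np.hstack([r(a),r(b)]))
```

```text
2.7 [ 0.43019824 -0.09558384  0.08943758] [[-9.99173646e-01  4.06056161e-02 -1.79122332e-03]
 [ 4.06039906e-02  9.99174881e-01  9.34717107e-04]
 [ 1.82770011e-03  8.61213886e-04 -9.99997959e-01]] 0.045682806662808016 [ 0.21457083 -0.5728067   0.66340628]
```

View pics/c2.png

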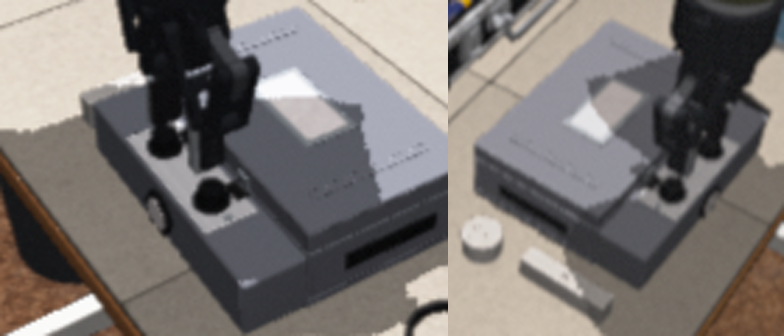

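Both fingertips hang roughly 10 mm above the buttons (side crop: tips near (160,125) and (205,165), buttons at (163,140) and (211,190)), and they are lined up. I'll descend gently.

>>> jog_arm([
  [0,0,-0.003],
  [0,0,-0.003],
  [0,0,-0.002],
  [0,0,-0.002],
  [0,0,-0.001],
], hand=[0.046,0.046,0.046,0.046,0.046], yaw=[0,0,0,0,0])

```text
time_s: 3.42
position: [0.4306, -0.0959, 0.0792]
tool_rot: [[-0.999, 0.041, -0.0], [0.041, 0.999, 0.0], [0.0, 0.0, -1.0]]
ft_force: [-0.0, -0.9, -1.2]
grip_width: 0.0461
gripper_force: 0.0
```

>>> jog_arm([
  [0,0,-0.001],
  [0,0,-0.001],
  [0,0,-0.001],
  [0,0,-0.001],
  [0,0,-0.001],
], hand=[0.046,0.046,0.046,0.046,0.046], yaw=[0,0,0,0,0])

```text
time_s: 4.05
position: [0.4307, -0.096, 0.0746]
tool_rot: [[-0.999, 0.041, 0.0], [0.041, 0.999, -0.0], [-0.0, -0.0, -1.0]]
ft_force: [-2.1, 2.0, 7.5]
grip_width: 0.0458
gripper_force: 3.5
```

>>> jog_arm([
  [0,0,-0.0015],
  [0,0,-0.001],
  [0,0,-0.001],
  [0,0,-0.0005],
  [0,0,0],
], hand=[0.046,0.046,0.046,0.046,0.046], yaw=[0,0,0,0,0])

```text
time_s: 4.68
position: [0.4307, -0.096, 0.0708]
tool_rot: [[-0.999, 0.041, 0.0], [0.041, 0.999, -0.0], [-0.0, -0.0, -1.0]]
ft_force: [-2.5, 0.7, 9.2]
grip_width: 0.0459
gripper_force: 4.6
```

>>> jog_arm([
  [0,0,-0.001],
  [0,0,-0.0005],
  [0,0,0],
  [0,0,0],
  [0,0,0],
], hand=[0.046,0.046,0.046,0.046,0.046], yaw=[0,0,0,0,0])

```text
time_s: 5.3
position: [0.4307, -0.096, 0.0702]
tool_rot: [[-0.999, 0.041, 0.001], [0.041, 0.999, -0.001], [-0.001, -0.001, -1.0]]
ft_force: [-5.4, 3.0, 23.4]
grip_width: 0.0463
gripper_force: 11.8
```

Run:
```python
from h import *
import cv2
s=env.observe();print(s['time_s'],s['position'],s['ft_force'])
a=env.get_image("side")[170:310,240:400,::-1];b=env.get_image("scene")[115:255,295:415,::-1]
r=lambda i:cv2.resize(i,None,fx=2.8,fy=2.8,interpolation=cv2.INTER_CUBIC)
cv2.imwrite("pics/c3.png",np.hstack([r(a),r(b)]))
```

```text
5.3 [ 0.43069056 -0.09596284  0.07024249] [-5.43928475  3.04399853 23.44479905]
```

View pics/c3.png

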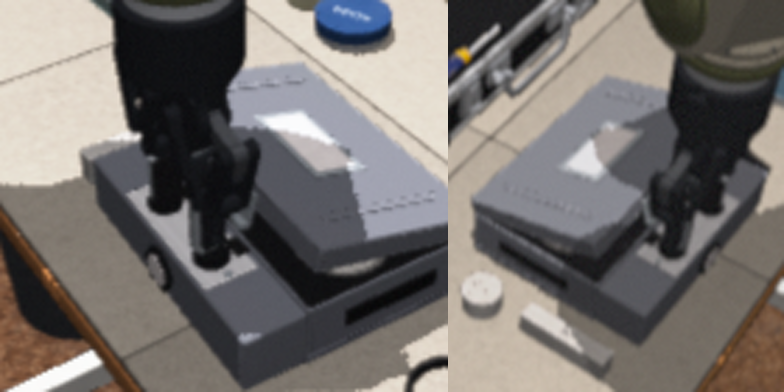

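The lid has risen clear (front edge gap ~25 mm in the side crop near (320,260)) with both fingertips still on the buttons, pressing 23 N in total. I'll lift off, back away a little and close the fingers.

>>> jog_arm([
  [0,0,0.012],
  [-0.006,0,0.015],
  [-0.008,0,0.016],
  [-0.008,0,0.016],
  [-0.004,0,0.013],
], hand=[0.046,0.046,0.03,0.01,0.0], yaw=[0,0,0,0,0], grip_force=20)

```text
time_s: 6.02
position: [0.404, -0.0959, 0.1417]
tool_rot: [[-0.999, 0.041, 0.0], [0.041, 0.999, -0.0], [-0.0, -0.0, -1.0]]
ft_force: [0.7, -0.3, 0.8]
grip_width: -0.0002
gripper_force: 0.0
```

>>> jog_arm([
  [0,0,0],
  [0,0,0],
  [0,0,0],
  [0,0,0],
  [0,0,0],
], hand=[0,0,0,0,0], yaw=[0,0,0,0,0])

```text
time_s: 6.65
position: [0.4046, -0.0959, 0.1406]
tool_rot: [[-0.999, 0.041, -0.0], [0.041, 0.999, 0.0], [0.0, 0.0, -1.0]]
ft_force: [0.0, -0.5, 1.1]
grip_width: -0.0
gripper_force: 0.0
```

>>> jog_arm([
  [0,0,0],
  [0,0,0],
  [0,0,0],
  [0,0,0],
  [0,0,0],
], hand=[0,0,0,0,0], yaw=[0,0,0,0,0])

```text
time_s: 7.28
position: [0.4046, -0.096, 0.1408]
tool_rot: [[-0.999, 0.041, 0.0], [0.041, 0.999, -0.0], [-0.0, -0.0, -1.0]]
ft_force: [-0.6, -0.9, -0.1]
grip_width: -0.0004
gripper_force: 0.0
```

>>> jog_arm([
  [0,0,0],
  [0,0,0],
  [0,0,0],
  [0,0,0],
  [0,0,0],
], hand=[0,0,0,0,0], yaw=[0,0,0,0,0])

```text
time_s: 7.9
position: [0.4046, -0.0959, 0.1408]
tool_rot: [[-0.999, 0.041, -0.0], [0.041, 0.999, 0.0], [0.0, 0.0, -1.0]]
ft_force: [-0.5, 0.2, 0.3]
grip_width: 0.0004
gripper_force: 0.0
```

>>> jog_arm([
  [0,0,0],
  [0,0,0],
  [0,0,0],
  [0,0,0],
  [0,0,0],
], hand=[0,0,0,0,0], yaw=[0,0,0,0,0])

```text
time_s: 8.52
position: [0.4046, -0.0959, 0.1408]
tool_rot: [[-0.999, 0.041, 0.0], [0.041, 0.999, -0.0], [-0.0, -0.0, -1.0]]
ft_force: [0.5, -1.0, -0.7]
grip_width: 0.0001
gripper_force: 0.0
```

>>> jog_arm([
  [0,0,0],
  [0,0,0],
  [0,0,0],
  [0,0,0],
  [0,0,0],
], hand=[0,0,0,0,0], yaw=[0,0,0,0,0])

```text
time_s: 9.15
position: [0.4046, -0.0959, 0.1409]
tool_rot: [[-0.999, 0.041, 0.0], [0.041, 0.999, -0.0], [-0.0, -0.0, -1.0]]
ft_force: [0.3, 0.0, -0.6]
grip_width: 0.0002
gripper_force: 0.0
```

>>> jog_arm([
  [0,0,0],
  [0,0,0],
  [0,0,0],
  [0,0,0],
  [0,0,0],
], hand=[0,0,0,0,0], yaw=[0,0,0,0,0])

```text
time_s: 9.78
position: [0.4046, -0.0959, 0.1408]
tool_rot: [[-0.999, 0.041, -0.0], [0.041, 0.999, -0.0], [0.0, -0.0, -1.0]]
ft_force: [0.3, 0.5, -1.1]
grip_width: -0.0003
gripper_force: 0.0
```

Run:
```python
from h import *
import cv2
s=env.observe();print(s['time_s'],s['position'],s['ft_force'],s['grip_width'])
a=env.get_image("side")[150:310,240:400,::-1];b=env.get_image("scene")[95:255,295:415,::-1]
r=lambda i:cv2.resize(i,None,fx=2.8,fy=2.8,interpolation=cv2.INTER_CUBIC)
cv2.imwrite("pics/c4.png",np.hstack([r(a),r(b)]))
```

```text
9.775 [ 0.40458805 -0.09591348  0.14081658] [ 0.31023848  0.52800541 -1.07606661] -0.0002721110995094775
```

View pics/c4.png

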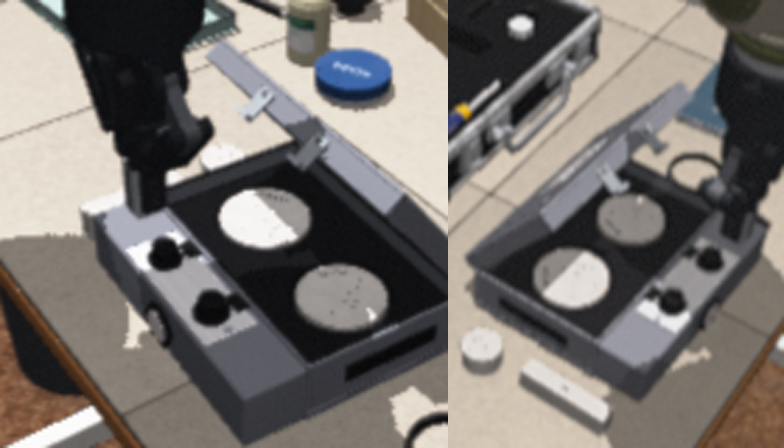

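Side crop: lid stands at about 0.9–0.95 rad with its strikers at (255,103) and (310,150). Both buttons are up, the blocks are in place and the fingers are shut. I'll approach the lid's front edge between the strikers.

>>> jog_arm([
  [0.016,-0.0006,0.0016],
  [0.016,-0.0006,0.0016],
  [0.016,-0.0006,0.0016],
  [0.016,-0.0006,0.0016],
  [0.012,-0.0005,0.0016],
], hand=[0,0,0,0,0], yaw=[0,0,0,0,0])

```text
time_s: 10.5
position: [0.4812, -0.0988, 0.1488]
tool_rot: [[-0.999, 0.041, -0.0], [0.041, 0.999, 0.0], [0.0, 0.0, -1.0]]
ft_force: [-0.4, -0.6, 1.5]
grip_width: 0.0003
gripper_force: 0.0
```

>>> jog_arm([
  [0.007,-0.0003,0.002],
  [0.007,-0.0003,0.003],
  [0.007,-0.0003,0.003],
  [0.007,-0.0003,0.003],
  [0.007,-0.0003,0.003],
], hand=[0,0,0,0,0], yaw=[0,0,0,0,0])

```text
time_s: 11.12
position: [0.516, -0.1003, 0.1631]
tool_rot: [[-0.999, 0.041, 0.0], [0.041, 0.999, -0.0], [-0.0, -0.0, -1.0]]
ft_force: [-0.9, 0.4, 0.4]
grip_width: 0.0
gripper_force: 0.3
```

>>> jog_arm([
  [0.007,-0.0003,0.002],
  [0.007,-0.0003,0.002],
  [0.007,-0.0003,0.001],
  [0.007,-0.0003,0.001],
  [0.007,-0.0003,0],
], hand=[0,0,0,0,0], yaw=[0,0,0,0,0])

```text
time_s: 11.75
position: [0.5511, -0.1018, 0.1688]
tool_rot: [[-0.999, 0.041, 0.0], [0.041, 0.999, 0.0], [-0.0, 0.0, -1.0]]
ft_force: [-0.1, 0.7, 0.4]
grip_width: 0.0001
gripper_force: 0.0
```

Run:
```python
from h import *
import cv2
s=env.observe();print(s['time_s'],s['position'],s['ft_force'],s['gripper_force'])
a=env.get_image("side")[120:310,240:400,::-1];b=env.get_image("scene")[65:255,295:415,::-1]
r=lambda i:cv2.resize(i,None,fx=2.8,fy=2.8,interpolation=cv2.INTER_CUBIC)
cv2.imwrite("pics/c5.png",np.hstack([r(a),r(b)]))
```

```text
11.75 [ 0.55109733 -0.10182751  0.16881278] [-0.14511183  0.6600111   0.40673022] 0.0
```

View pics/c5.png

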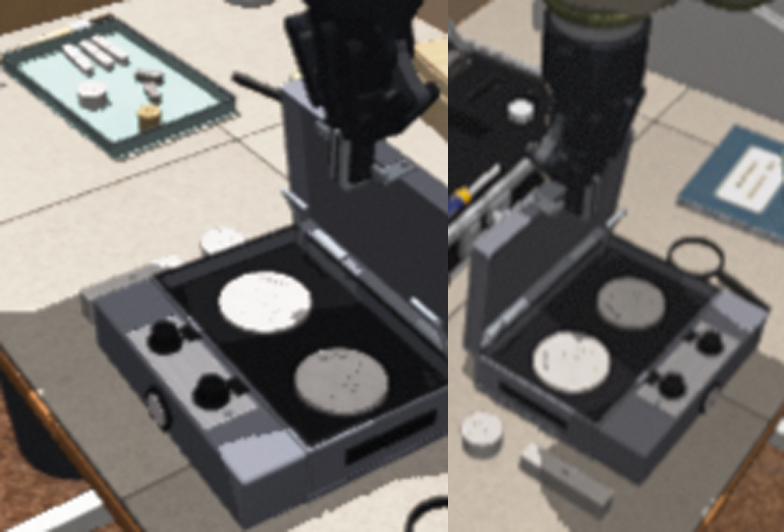

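The lid is almost upright, with the fingers between the strikers against its front edge (side crop ~(355,170)). I'll push on past vertical.

>>> jog_arm([
  [0.007,-0.0003,0],
  [0.007,-0.0003,0],
  [0.007,-0.0003,0],
  [0.007,-0.0003,0],
  [0.007,-0.0003,0],
], hand=[0,0,0,0,0], yaw=[0,0,0,0,0])

```text
time_s: 12.48
position: [0.5861, -0.1033, 0.1688]
tool_rot: [[-0.999, 0.041, -0.0], [0.041, 0.999, 0.0], [0.0, 0.0, -1.0]]
ft_force: [-0.7, -0.4, -0.2]
grip_width: -0.0
gripper_force: 0.0
```

>>> jog_arm([
  [0.006,-0.0002,0],
  [0.004,-0.0002,0],
  [0,0,0],
  [0,0,0],
  [0,0,0],
], hand=[0,0,0,0,0], yaw=[0,0,0,0,0])

```text
time_s: 13.1
position: [0.5955, -0.1037, 0.1689]
tool_rot: [[-0.999, 0.041, -0.0], [0.041, 0.999, -0.0], [0.0, -0.0, -1.0]]
ft_force: [0.1, 0.6, 0.2]
grip_width: -0.0001
gripper_force: 0.0
```

>>> jog_arm([
  [-0.02,0.0008,0],
  [-0.03,0.001,0.01],
  [-0.03,0.001,0.02],
  [-0.04,0.001,0.03],
  [-0.02,0,0.02],
], hand=[0,0,0,0,0], yaw=[0,0,0,0,0])

```text
time_s: 13.72
position: [0.4541, -0.0997, 0.2502]
tool_rot: [[-0.999, 0.041, 0.001], [0.041, 0.999, -0.001], [-0.001, -0.001, -1.0]]
ft_force: [0.6, -0.5, -0.4]
grip_width: 0.0003
gripper_force: 0.0
```

>>> jog_arm([
  [0,0,0],
  [0,0,0],
  [0,0,0],
  [0,0,0],
  [0,0,0],
], hand=[0,0,0,0,0], yaw=[0,0,0,0,0])

```text
time_s: 14.35
position: [0.4557, -0.0999, 0.2484]
tool_rot: [[-0.999, 0.041, -0.001], [0.041, 0.999, 0.0], [0.001, 0.0, -1.0]]
ft_force: [-0.7, 0.5, 0.2]
grip_width: -0.0001
gripper_force: 0.0
```

Run:
```python
from h import *
import cv2
s=env.observe();print(s['time_s'],s['position'],s['ft_force'],s['gripper_force'])
a=env.get_image("side")[120:330,240:400,::-1];b=env.get_image("scene")[65:275,295:415,::-1]
r=lambda i:cv2.resize(i,None,fx=2.8,fy=2.8,interpolation=cv2.INTER_CUBIC)
cv2.imwrite("pics/c6.png",np.hstack([r(a),r(b)]))
```

```text
14.35 [ 0.45574889 -0.09989172  0.24844972] [-0.71316274  0.45609881  0.17078532] 0.0
```

View pics/c6.png

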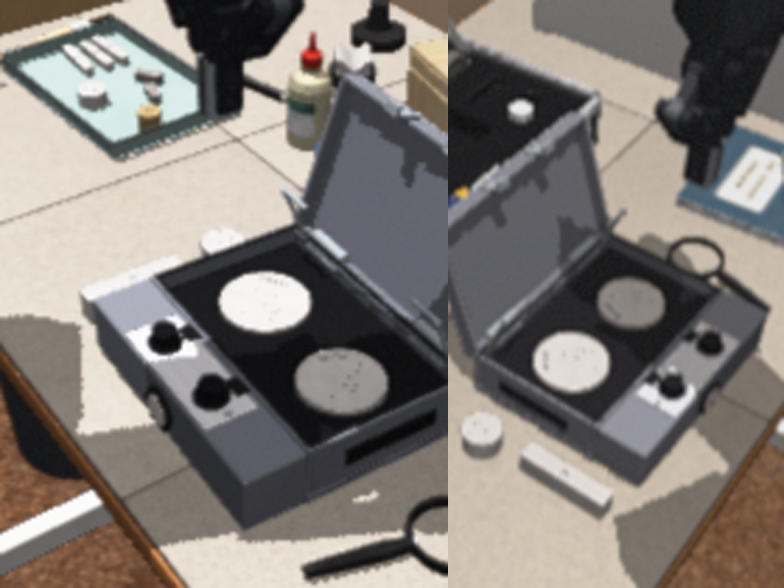

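The lid rests back past vertical on its stop, the buttons are up, and the blocks and bystanders are in place. The arm is clear of everything.

```bash
python3 -c "
from rig import env
print(env.close_job())"
```

```text
the job is handed in; nothing more can be done
None
```

The dry box is open with its lid resting back on its stop, both buttons are up, the blocks, slug, bar and magnifier look undisturbed in the last pictures, and the job was handed in at about 14.4 s (the hand-in returned no verdict).

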